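# Count three washers off the counting board

### The arm

A 7-joint arm with a two-finger parallel gripper is mounted at the origin on the work surface. World frame = base frame: x ahead of the robot, y to its left, z up, the work surface at z = 0. Lengths are in m, angles in rad, forces in N, time in s.
With the tool pointing down it reaches from about 0.4 to 0.85 m from the base axis. Payload 10.4 kg.
Tool frame: the origin (TCP) lies at the very end of the fingers, on their centre line; the grasp point (between the pads) lies 19 mm behind it; x points along the fingers, y is the direction in which the jaws open and shut, and the axes are right-handed (so a half turn about x gives the same grasp; the last joint's range is limited). The gripper opens to 85 mm and grips with 20 to 120 N. Pads are 22 mm wide; open, the fingers measure 114 mm over their backs; the gripper's body (76 mm by 85 mm) begins 54 mm behind the grasp point. The pads swing forward as they close: fully open they stand 13 mm farther back than shut.
Start: joints at [-1.163, 0.332, -0.065, 1.46, 0.022, 1.35, -0.088], TCP at [0.261, 0.568, 0.231] pointing down, gripper open.
Joint ranges: [-2.6, 2.6], [-0.5, 2.12], [-1.47, 1.34], [0.16, 2.42], [-1.27, 4.41], [0.06, 2.06], [-2.6, 2.6]. Speed limits (rad/s): [2.22, 2.22, 2.79, 2.79, 3.14, 3.14, 3.14].

### API

Orientations are given as a unit quaternion [x, y, z, w].
In Python, from workcell import monitor, camera, ticket, regions_of gives the robot as it stands.
- The arm moves only by the tool step_arm, never from a script. Its argument "increments" is a list of rows, each a list of 5 numbers: the finger opening in m, from 0 to 0.0854, then the shift along the world's x, y, z in m, then the turn about the world's z in rad. A call has 1 to 12 rows; each row shifts and turns the commanded pose from where the row before left it; what a row does not reach is not made up. A row lasts 1/12 s, in which the tool goes at most 41.7 mm and 7.16 degrees, less where a joint would pass 70% of its speed; a pose out of reach is approached as far as the arm can. A call with a gripper value outside its range is refused whole. The fingers move at their own pace and stop on an object; "force" is the grip in N (left out, the last holds). Time passes only in rows, so rows that do not move let the fingers close. It gives the time, the measured TCP pose, the force and the opening at its end, in the units of the state.
- monitor.get_obs(): the state, without advancing time (a new reading comes with each control period).
- camera(name): name is "side" or "top" or "wrist"; returns a dict with "color" (420x560x3 uint8, red, green, blue), "range_z" (420x560 float32, m along the optical axis (not along the pixel's ray), 0 where there is no reading), "fx", "fy", "cx", "cy" (pixels), "k1" (the pictures are not rectified: a ray, as slopes to the right and down, at radius r is drawn at 1 + k1 r^2 times it, then the intrinsics apply), "cam_to_world" (4x4, takes a point from camera to world coordinates). Camera axes: x right, y up, looking along -z (the intrinsics and any distortion apply to the point x, -y, -z); pixel columns grow to the right and rows downward; lengths in m; the calibration is good to about 2 mm. A picture is of the moment at which its call begins.
- ticket.hand_in(): hands the job in, once; it reports no verdict.
Trained networks look in a picture, given as the dict that the camera call returned (one of the last four; its "shot" number tells which), for a name from the list of things; names that differ only in an ending like _2 or _b are one class to them, and where a whole thing is asked for, a point or a joint stands for the part that bears it (a point fixed in the world has none). Each returns a list of dicts, best first, with "p" (0 to 1); they miss things now and then, are a little off and sometimes report something else, mostly with a low value. They report only what shows in the picture. A call takes as long as a camera call. They do not tell look-alikes from the thing itself.
- regions_of(picture, query): "region" (420x560 bool, what is visible of it) and "centre" ([row, column] in pixels, amid what is visible of it).
The state is a dict: "clock": time; "joint_pos": joint angles; "joint_velocities": joint speeds; "tau": joint torques, N m; "position": TCP position; "ee_rot": TCP orientation; "ft_force": force on the tool from outside, world axes, zero at the start; "torque": the same for the moment, N m; "grip_width": opening from 0.0 (shut) to 1.0 (fully open).
Only numpy, scipy, OpenCV 4.12 (cv2) and the standard library are available. Lean on these libraries where they do the work, as an engineer would, in place of code of your own. Each camera call takes 0.05 s, during which the arm holds its last target. There are 200 camera calls.

### The job

Count the three thick steel washers into the parts box: with a fingertip, slide them along the counting board one at a time through the gap at its end, so that each drops into the near compartment of the box under the lip before the next one follows. Only push them, flat on the board; do not pick them up. Leave the nut, the standing bolt and the wax tin where they are.

Things in the scene. Friction and masses are not known exactly. Their poses are not given: they have to be found in the camera images.
- board: fixed plywood counting board, 327 mm long (its x), 230 mm wide, surface 65 mm above the bench. Origin at bench height on the centreline; in its frame the back edge is at x -180 mm, the open front edge (lip) at x +147 mm. A rim of wood strips 10 mm thick, 14 mm high runs round back and sides (inner faces x -170, y +-105 mm), slanting in to the gap in front. x points roughly to the robot's right
- gap (a point): middle of the gap in the rim, on the board's surface 8.5 mm before the lip; axes as the board's: x points out through the gap, z up. The gap is 50 mm wide (board y +-25 mm) from board x 130 mm to the lip at 147 mm. Before it the rim's inner faces slant straight from y +-105 mm at x 40 mm to y +-25 mm at x 130 mm
- partsbox: fixed open steel box 130 x 120 x 52 mm, near edge 3 mm under the board's lip; origin under its centre at bench height, axes as the board's. Walls, floor and middle wall 4 mm. The near compartment, at the lip, spans x -61 to -2 mm, y +-56 mm; its rim is 13 mm below the board's surface. A washer tips in once its centre has passed the lip. The far compartment, with spare nuts, is not for the washers
- slot (a point): centre of the near compartment's open top, at rim height
- washer1_centre (a point): thick plain steel washer, 37 mm outside, 22 mm hole, 8 mm thick, about 44 g, lying flat on the board; this is its centre, 4 mm above the board's surface at the start; z along its axis
- washer2_centre (a point): thick plain steel washer, 37 mm outside, 22 mm hole, 8 mm thick, about 44 g, lying flat on the board; this is its centre, 4 mm above the board's surface at the start; z along its axis
- washer3_centre (a point): thick plain steel washer, 37 mm outside, 22 mm hole, 8 mm thick, about 44 g, lying flat on the board; this is its centre, 4 mm above the board's surface at the start; z along its axis
- nut_centre (a point): steel hexagon nut lying on the board beside one of its long rims, 30 mm across flats, 35 mm over corners, 18 mm high; its centre. To be left alone
- bolt_centre (a point): steel hexagon bolt standing upright on its head on the board beside the opposite long rim: head 35 mm over corners and 12.5 mm high, shank 20 mm thick, 52.5 mm high in all; its centre, half-way up. Which side nut and bolt are on varies. To be left alone
- tin_centre (a point): round metal wax tin 75 mm across, 36 mm high, standing on the bench beside the board on its far side from the robot; its centre. To be left alone
Not all that is in view belongs to the job. Leave any blue, brown or yellow look-alike of the part that bears washer1_centre alone.

How it is judged:
By the outcome, as a careful person would: the job done as asked, in the order asked, and still so for the second after the job is handed in, with the robot touching nothing.
It also fails if it takes over 67 s, if anything falls off the work surface, if the arm or the gripper's body presses on something with over 40 N, if the wrist force passes 120 N, or if a joint passes its speed limit or range.

## Working session

There is one attempt and no reset: what is moved stays moved. The work goes in short steps, Python scripts to look and compute and a tool call to move; the robot and the scene stay as the last step left them, time stands still between calls to the robot, and variables do not carry over. Pictures are saved under pics/ and viewed, about 8 in all and at most 12, crops included, and the job is handed in when it is done.

Besides the shell and the picture viewer there is one more tool, called after "Emit:" as name(argument=value, ...) on one line, values as JSON. step_arm: Moves the arm, as the interface text tells. Its arguments: {"type":"object","properties":{"increments":{"type":"array"},"force":{"type":"number"}},"required":["increments"]}

```bash
mkdir -p pics; cat > h.py <<'E'
import numpy as np, cv2
from workcell import monitor, camera, ticket, regions_of
def world(p,r,c,plane=None):
    k=p["k1"]; u=(c-p["cx"])/p["fx"]; v=(r-p["cy"])/p["fy"]
    rd=np.hypot(u,v); s=rd
    for _ in range(20): s=rd/(1+k*s*s)
    f=s/rd if rd>0 else 1
    d=np.array([u*f,-v*f,-1.0]); T=np.array(p["cam_to_world"])
    if plane is None:
        return T[:3,:3]@(d*p["range_z"][int(r),int(c)])+T[:3,3]
    w=T[:3,:3]@d; return T[:3,3]+w*(plane-T[2,3])/w[2]
def save(p,n): cv2.imwrite(f"pics/{n}.png",cv2.cvtColor(p["color"],cv2.COLOR_RGB2BGR))
E
python3 - <<'E'
from h import *
o=monitor.get_obs(); print(o["clock"],o["position"],o["ee_rot"],o["ft_force"])
p=camera("top"); save(p,"t0")
for q in ["board","partsbox","washer1_centre","nut_centre","bolt_centre","tin_centre"]:
    for d in regions_of(p,q):
        r,c=d["centre"]; print(q,round(d["p"],2),np.round([r,c]),d["region"].sum(),world(p,r,c).round(4),world(p,r,c,.073)[:2].round(4),np.median(p["color"][d["region"]],axis=0))
E
```

```text
0.0 [0.26086057 0.56754436 0.23050674] [ 0.15064183  0.69084398 -0.15163872  0.69068614] [ 0.96026425 -0.55305677 -0.92792941]
board 0.83 [206. 194.] 29640 [0.5854 0.1133 0.0653] [0.5847 0.1117] [253. 237. 162.]
board 0.53 [196. 340.] 5667 [ 0.6053 -0.1281  0.0047] [ 0.5974 -0.1181] [107. 103.  93.]
partsbox 0.8 [198. 340.] 5706 [ 0.6019 -0.1283  0.0027] [ 0.594  -0.1181] [107. 103.  93.]
washer1_centre 0.83 [188. 210.] 305 [0.6143 0.0881 0.0645] [0.6131 0.0867] [209. 191. 175.]
washer1_centre 0.8 [319. 203.] 292 [0.3986 0.1105 0.0011] [0.4107 0.0974] [138.   74.   39.5]
washer1_centre 0.73 [ 94. 324.] 265 [ 0.7877 -0.1047  0.0015] [ 0.7615 -0.0966] [250. 228.  71.]
nut_centre 0.74 [145. 197.] 320 [0.6818 0.1073 0.0716] [0.6814 0.1071] [196. 173. 149.]
bolt_centre 0.96 [257. 198.] 394 [0.5064 0.0971 0.1166] [0.5053 0.1056] [203.  182.  158.5]
tin_centre 0.65 [ 87. 206.] 1771 [0.7899 0.0991 0.0365] [0.7757 0.0928] [209. 192. 176.]
```

View pics/t0.png

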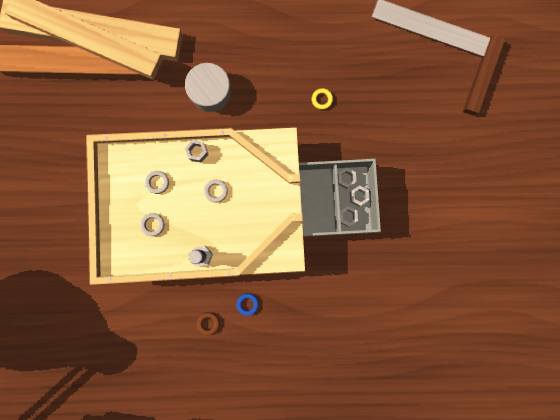

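The top view shows washers near (r191,c216), (182,157) and (225,152). The nut is at (150,197), the bolt at (257,200), the tin at (87,207), and the gap at about (199,298). The coloured washers are off the board. Next I'll measure in the board frame.

```bash
cat >> h.py <<'E'
def cloud(p):
    H,W=p["range_z"].shape; c,r=np.meshgrid(np.arange(W),np.arange(H))
    uv=cv2.undistortPoints(np.stack([c,r],-1).reshape(-1,1,2).astype(np.float64),np.array([[p["fx"],0,p["cx"]],[0,p["fy"],p["cy"]],[0,0,1.]]),np.array([p["k1"],0,0,0,0.])) if False else None
    u=(c-p["cx"])/p["fx"]; v=(r-p["cy"])/p["fy"]; rd=np.hypot(u,v); s=rd.copy()
    for _ in range(20): s=rd/(1+p["k1"]*s*s)
    f=np.where(rd>0,s/np.maximum(rd,1e-9),1); z=p["range_z"]; T=np.array(p["cam_to_world"])
    return np.stack([u*f*z,-v*f*z,-z],-1)@T[:3,:3].T+T[:3,3]
E
python3 - <<'E'
from h import *
from scipy.spatial.transform import Rotation as R
o=monitor.get_obs(); print(R.from_quat(o["ee_rot"]).as_matrix().round(3))
p=camera("top"); P=cloud(p)
d=[d for d in regions_of(p,"board")][0]["region"]
m=(d&(P[...,2]>.055)).astype(np.uint8); m=cv2.morphologyEx(m,cv2.MORPH_CLOSE,np.ones((5,5)))
print("z board",np.median(P[...,2][d]))
# image outline corners -> world (rim top z .079 at back; lip z .065)
(cx,sz,a)=cv2.minAreaRect(np.argwhere(m)[:, ::-1].astype(np.float32)); b=cv2.boxPoints((cx,sz,a)); 
for x,y in b: print("corner px",x,y,world(p,y,x,.079).round(4),world(p,y,x,.065).round(4))
g=cv2.cvtColor(p["color"],cv2.COLOR_RGB2HSV)
for (r,c) in [(191,216),(182,157),(225,152),(150,197),(257,200)]:
    w=np.s_[r-18:r+18,c-18:c+18]
    mm=(g[w][...,1]<70).astype(np.uint8); 
    q=np.argwhere(mm); (cc,rad)=cv2.minEnclosingCircle(q.astype(np.float32))
    zz=P[w][...,2][mm>0]
    print((r,c),mm.sum(),np.round(cc,1)+[r-18,c-18],round(rad,1),np.median(zz).round(4),world(p,cc[0]+r-18,cc[1]+c-18,.073).round(4))
E
```

```text
[[-0.     0.418  0.909]
 [-0.     0.909 -0.418]
 [-1.    -0.     0.   ]]
z board 0.06521258801575358
corner px 82.92763 134.47964 [0.6988 0.281  0.079 ] [0.7027 0.2875 0.065 ]
corner px 297.53622 124.2602 [ 0.7117 -0.0525  0.079 ] [ 0.7158 -0.0531  0.065 ]
corner px 304.6629 273.92084 [ 0.477  -0.0588  0.079 ] [ 0.476  -0.0596  0.065 ]
corner px 90.05432 284.1403 [0.4685 0.2663 0.079 ] [0.4674 0.2726 0.065 ]
(191, 216) 259 [190.3 214.8] 11.7 0.0728 [0.6095 0.0793 0.073 ]
(182, 157) 294 [180.5 153.3] 14.7 0.0725 [0.6265 0.175  0.073 ]
(225, 152) 279 [224.3 151.4] 12.0 0.0725 [0.5579 0.1776 0.073 ]
(150, 197) 250 [150.6 196. ] 11.5 0.0827 [0.6731 0.1086 0.073 ]
(257, 200) 357 [255.5 199.5] 11.6 0.1075 [0.5081 0.1034 0.073 ]
```

```bash
cat > meas.py <<'E'
from h import *
from scipy.optimize import least_squares
def fitboard(p,P):
    z=P[...,2]; reg=regions_of(p,"board")[0]["region"]
    Q=P[(abs(z-.079)<.004)&(P[...,0]>.43)&(P[...,0]<.74)&(P[...,1]>-.08)&(P[...,1]<.31)][:,:2]
    s=np.array([90,80.])/np.hypot(90,80)  # slant dir; outward offset 5mm
    n=np.array([80,-90.])/np.hypot(90,80); 
    a=np.array([40,105.])-n*-5*-1; b=np.array([130,25.])-n*-5*-1
    a=np.array([40,105.])+5*np.array([80,90.])/np.hypot(80,90); b=np.array([130,25.])+5*np.array([80,90.])/np.hypot(80,90)
    S=[((-175,-110),(-175,110)),((-175,110),(42,110)),(a,b),((130,30),(147,30))]
    S+=[(np.array(u)*[1,-1],np.array(v)*[1,-1]) for u,v in S[1:]]
    S=[(np.array(u)/1e3,np.array(v)/1e3) for u,v in S]
    def res(t):
        c,sn=np.cos(t[2]),np.sin(t[2]); L=(Q-t[:2])@np.array([[c,-sn],[sn,c]])
        D=[]
        for u,v in S:
            e=v-u; k=np.clip((L-u)@e/(e@e),0,1); D.append(np.linalg.norm(L-u-k[:,None]*e,axis=1))
        return np.minimum(np.min(D,0),.02)
    f=least_squares(res,[.59,.10,-1.6],loss="soft_l1",f_scale=.004,diff_step=1e-4)
    return f.x,np.median(res(f.x)),len(Q)
def toB(t,xy):
    c,s=np.cos(t[2]),np.sin(t[2]); return (np.asarray(xy)-t[:2])@np.array([[c,-s],[s,c]])
def washers(p,P):
    g=cv2.cvtColor(p["color"],cv2.COLOR_RGB2HSV)
    m=((g[...,1]<75)&(abs(P[...,2]-.0725)<.006)).astype(np.uint8)
    m=cv2.morphologyEx(m,cv2.MORPH_CLOSE,np.ones((3,3)))
    n,l,st,ce=cv2.connectedComponentsWithStats(m)
    out=[]
    for i in range(1,n):
        if st[i,4]<100: continue
        q=np.argwhere(l==i).astype(np.float32)
        W=np.array([world(p,*x,.073)[:2] for x in q],np.float32)
        c,r=cv2.minEnclosingCircle(W); out.append((np.array(c),r,st[i,4]))
    return out
E
python3 - <<'E'
from meas import *
p=camera("top"); P=cloud(p); t,e,n=fitboard(p,P); print(t,e,n); np.save("board.npy",t)
for c,r,a in washers(p,P): print(c.round(4),r,a,"board",(toB(t,c)*1e3).round(1))
for nm,c in [("nut",(.6731,.1086)),("bolt",(.507,.099))]: print(nm,(toB(t,c)*1e3).round(1))
for bx,by in [(147,0),(138.5,0),(100,0),(147,115),(-180,115)]:
    c,s=np.cos(t[2]),np.sin(t[2]); print(bx,by,t[:2]+np.array([[c,-s],[s,c]])@[bx/1e3,by/1e3])
E
```

```text
[ 0.59040656  0.09142615 -1.53108767] 0.0029539554370359563 4522
[0.6245 0.1701] 0.018541058525443077 284 board [-77.2  37.2]
[0.6096 0.0812] 0.020157428458333015 258 board [10.9 18.8]
[0.5581 0.177 ] 0.018560070544481277 284 board [-86.8 -28.8]
[0.5075 0.1021] 0.01702340506017208 142 board [-14.  -82.4]
nut [-13.9  83.3]
bolt [-10.9 -83. ]
147 0 [ 0.5962422  -0.05545797]
138.5 0 [ 0.59590477 -0.04696467]
100 0 [ 0.59437639 -0.00849502]
147 115 [ 0.71115155 -0.05089268]
-180 115 [0.69817023 0.27584955]
```

Emit:
step_arm(increments=[[0.012,0.022,-0.028,-0.002,-0.08],[0.012,0.022,-0.028,-0.002,-0.08],[0.012,0.022,-0.028,-0.002,-0.08],[0.012,0.022,-0.028,-0.002,-0.08],[0.012,0.022,-0.028,-0.002,-0.08],[0.012,0.022,-0.028,-0.002,-0.08],[0.012,0.022,-0.028,-0.002,-0.08],[0.012,0.022,-0.028,-0.002,-0.08],[0.012,0.022,-0.028,-0.002,-0.08],[0.012,0.022,-0.028,-0.002,-0.08],[0.012,0.022,-0.028,-0.002,-0.08],[0.012,0.022,-0.028,-0.002,-0.08]])

```text
clock: 1.55
position: [0.5259, 0.2304, 0.2076]
ee_rot: [0.454, 0.542, -0.454, 0.542]
ft_force: [1.0, 0.2, -0.1]
grip_width: 0.142
```

Emit:
step_arm(increments=[[0.012,0.018,-0.023,-0.01,-0.066],[0.012,0.018,-0.023,-0.01,-0.066],[0.012,0.018,-0.023,-0.01,-0.066],[0.012,0.018,-0.023,-0.01,-0.066],[0.012,0.018,-0.023,-0.01,-0.066],[0.012,0,0,0,0]])

```text
clock: 2.05
position: [0.6167, 0.11, 0.1553]
ee_rot: [-0.537, -0.457, 0.54, -0.459]
ft_force: [-0.4, -1.9, 0.2]
grip_width: 0.14
```

```bash
cat >> meas.py <<'E'
def state():
    from scipy.spatial.transform import Rotation as R
    o=monitor.get_obs(); t=np.load("board.npy"); M=R.from_quat(o["ee_rot"]).as_matrix()
    a=np.degrees(np.arctan2(M[1,1],M[0,1])-t[2])-90
    print("t",round(o["clock"],2),"TCP",np.round(o["position"],4),"board",(toB(t,o["position"][:2])*1e3).round(1),"head",(a+180)%360-180,"F",np.round(o["ft_force"],1))
    return t
E
python3 - <<'E'
from meas import *
t=state()
p=camera("wrist"); save(p,"w1"); P=cloud(p)
for c,r,a in washers(p,P): print(c.round(4),r,a,"board",(toB(t,c)*1e3).round(1))
E
```

```text
t 2.05 TCP [0.6167 0.11   0.1553] board [-17.6  27. ] head -11.506807896531967 F [-0.4 -1.9  0.2]
[0.6243 0.1727] 0.0181158185005188 1673 board [-79.9  37.1]
[0.5586 0.1797] 0.018425604328513145 1759 board [-89.4 -28.3]
[0.6713 0.1107] 0.017173895612359047 264 board [-16.1  81.6]
[0.6731 0.1064] 0.011309651657938957 246 board [-11.7  83.3]
[0.5078 0.1046] 0.019555123522877693 986 board [-16.5 -82. ]
[0.6098 0.0823] 0.018945572897791862 1131 board [ 9.8 19.1]
```

View pics/w1.png

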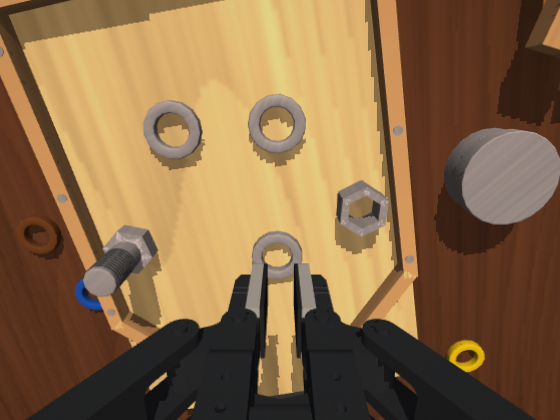

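Emit:
step_arm(increments=[[0.012,-0.001,0.009,0,0],[0.012,0,0,-0.03,0],[0.012,0,0,-0.03,0],[0.012,0,0,-0.02,0],[0.012,0,0,-0.007,0],[0.012,0,0,0,0]])

```text
clock: 2.6
position: [0.6126, 0.1277, 0.0691]
ee_rot: [-0.535, -0.462, 0.536, -0.461]
ft_force: [-0.7, -0.3, -0.0]
grip_width: 0.141
```

```bash
python3 - <<'E'
from meas import *
t=state()
p=camera("wrist"); save(p,"w2")
E
```

```text
t 2.6 TCP [0.6126 0.1277 0.0691] board [-35.4  23.6] head -10.721416282838447 F [-0.7 -0.3 -0. ]
```

View pics/w2.png

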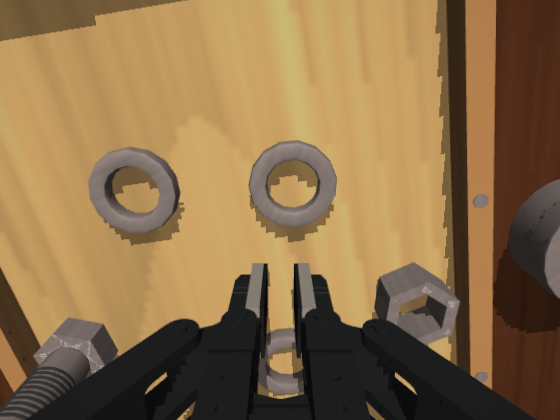

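Emit:
step_arm(increments=[[0.012,0.003,0,-0.001,0],[0.012,-0.0017,-0.0108,0,0],[0.012,-0.0017,-0.0108,0,0],[0.012,-0.0017,-0.0108,0,0],[0.012,-0.0017,-0.0108,0,0],[0.012,-0.0017,-0.0108,0,0],[0.012,-0.0017,-0.0108,0,0],[0.012,-0.0017,-0.0108,0,0],[0.012,-0.0017,-0.0108,0,0],[0.012,-0.0017,-0.0108,0,0],[0.012,-0.0017,-0.0108,0,0],[0.012,0,0,0,0]])

```text
clock: 3.65
position: [0.5995, 0.0144, 0.0693]
ee_rot: [-0.536, -0.46, 0.537, -0.461]
ft_force: [0.4, -1.9, 0.5]
grip_width: 0.142
```

```bash
python3 - <<'E'
from meas import *
t=state()
p=camera("top"); P=cloud(p); q=camera("side")
for c,r,a in washers(p,P): print(c.round(4),r,a,"board",(toB(t,c)*1e3).round(1))
a=cv2.resize(p["color"][90:310,60:400],None,fx=1.6,fy=1.6); b=cv2.resize(q["color"],(a.shape[1]//2,a.shape[0]//2*1))
save({"color":cv2.hconcat([a[:,150:], cv2.resize(q["color"],(400,a.shape[0]))])},"t2")
E
```

```text
t 3.65 TCP [0.5995 0.0144 0.0693] board [77.3  6. ] head -11.058331436581966 F [ 0.4 -1.9  0.5]
```

View pics/t2.png

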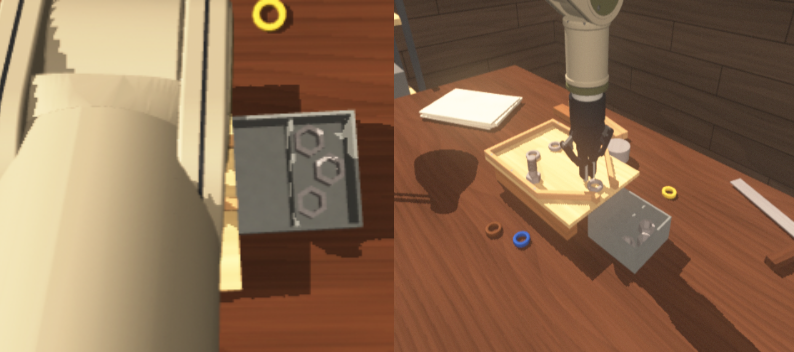

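The top view is blocked by the arm. The side panel shows the washer just ahead of the fingertips, near (596,185), approaching the gap. I'll measure it with the side camera.

```bash
cat >> meas.py <<'E'
def side(name=None):
    t=state(); p=camera("side")
    if name: save(p,name)
    for d in regions_of(p,"washer1_centre"):
        r,c=d["centre"]; reg=np.argwhere(d["region"]); W=world(p,r,c,.073)
        xy=np.array([world(p,*x,.073)[:2] for x in reg],np.float32); cc,rad=cv2.minEnclosingCircle(xy)
        col=np.median(p["color"][d["region"]],axis=0)
        print(round(d["p"],2),np.round([r,c]),len(reg),"board",(toB(t,W[:2])*1e3).round(),"circ",(toB(t,cc)*1e3).round(1),round(rad,4),"z",np.median(cloud(p)[...,2][d["region"]]).round(3),col)
E
python3 -c "
from meas import *
side()"
```

```text
t 3.75 TCP [0.5999 0.0175 0.0693] board [74.3  6.5] head -10.92013035124998 F [0.4 0.8 0.3]
0.68 [282. 177.] 244 board [ 108. -205.] circ [ 112.2 -206.3] 0.0179 z 0.007 [ 73.  105.  179.5]
0.66 [219. 280.] 264 board [106.  -3.] circ [109.3  -2.1] 0.0229 z 0.071 [165.5 140.  120. ]
0.62 [269. 137.] 320 board [  47. -228.] circ [  55.3 -229.1] 0.019 z 0.006 [141.5  86.   53. ]
0.51 [230. 382.] 263 board [240.  86.] circ [239.   90.8] 0.0212 z 0.005 [231. 187.  74.]
```

Emit:
step_arm(increments=[[0.012,-0.0024,-0.002,0,0.063],[0.012,-0.0024,-0.002,0,0.063],[0.012,-0.0024,-0.002,0,0.063],[0.012,0.0003,-0.007,0,0],[0.012,0.0003,-0.007,0,0],[0.012,0.0003,-0.007,0,0],[0.012,0.0003,-0.007,0,0],[0.012,0.0003,-0.007,0,0],[0.012,0.0003,-0.007,0,0],[0.012,0.0003,-0.007,0,0],[0.012,0,0,0,0]])

```text
clock: 4.77
position: [0.5949, -0.0394, 0.0694]
ee_rot: [0.491, 0.509, -0.491, 0.509]
ft_force: [-0.8, 0.2, 0.6]
grip_width: 0.139
```

```bash
python3 -c "
from meas import *
side('s3')"
```

```text
t 4.77 TCP [ 0.5949 -0.0394  0.0694] board [130.9  -0.7] head -0.18075760818766184 F [-0.8  0.2  0.6]
0.85 [287. 178.] 264 board [ 117. -209.] circ [ 113.9 -206.9] 0.0173 z 0.006 [ 68.  97. 169.]
0.82 [276. 140.] 293 board [  64. -233.] circ [  55.5 -229.5] 0.0193 z 0.006 [137.  83.  51.]
0.59 [263. 309.] 181 board [209. -52.] circ [206.9 -50.6] 0.0182 z 0.022 [134. 119. 108.]
0.55 [230. 383.] 263 board [240.  88.] circ [241.3  91.4] 0.0208 z 0.005 [226. 179.  71.]
```

View pics/s3.png

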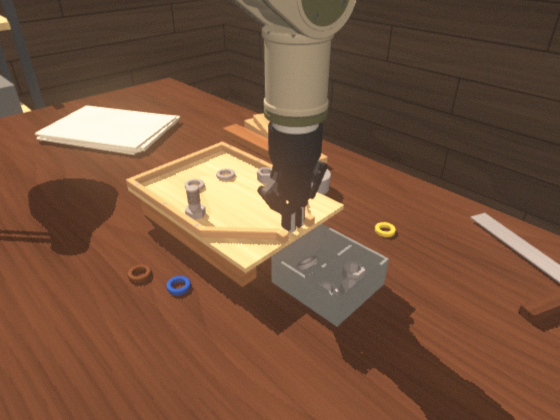

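Emit:
step_arm(increments=[[0.012,0,0,0.035,0],[0.012,0.0045,0.0313,0.005,-0.025],[0.012,0.0045,0.0313,0,-0.025],[0.012,0.0045,0.0313,0,-0.025],[0.012,0.0045,0.0313,0,-0.025],[0.012,0.0045,0.0313,0,-0.025],[0.012,0.0045,0.0313,0,-0.025],[0.012,0.0045,0.0313,0,-0.025],[0.012,0.0045,0.0313,0,-0.025],[0.012,0,0,0,0],[0.012,0,0,0,0]])

```text
clock: 5.78
position: [0.6301, 0.2166, 0.1088]
ee_rot: [-0.537, -0.46, 0.538, -0.459]
ft_force: [0.3, 0.6, -0.3]
grip_width: 0.141
```

```bash
python3 -c "
from meas import *
t=state()
p=camera('wrist'); P=cloud(p)
for c,r,a in washers(p,P): print(c.round(4),r,a,'board',(toB(t,c)*1e3).round(1))
side()"
```

```text
t 5.78 TCP [0.6301 0.2166 0.1088] board [-123.5   44.6] head -11.225852341480334 F [ 0.3  0.6 -0.3]
[0.6252 0.1875] 0.009449333883821964 400 board [-94.6  38.6]
[0.5587 0.1828] 0.019809642806649208 1324 board [-92.6 -28.1]
[0.6224 0.1648] 0.011090961284935474 443 board [-72.   34.9]
t 5.83 TCP [0.6305 0.2142 0.109 ] board [-121.    44.9] head -11.385932319244262 F [ 0.3 -0.3  0.9]
0.77 [276. 140.] 244 board [  62. -232.] circ [  55.3 -230.6] 0.0174 z 0.007 [153.  92.  58.]
0.6 [290. 177.] 303 board [ 121. -213.] circ [ 113.  -206.6] 0.0183 z 0.007 [ 76. 106. 182.]
0.58 [264. 307.] 160 board [208. -56.] circ [216.8 -58.3] 0.0163 z 0.011 [139. 124. 114.]
0.52 [231. 387.] 241 board [246.  90.] circ [242.6  92.3] 0.0202 z 0.006 [242. 200.  80.]
```

Emit:
step_arm(increments=[[0.012,0,0,-0.03,0],[0.012,0,0,-0.01,0],[0.012,0,0,0,0],[0.012,-0.002,-0.012,0,0],[0.012,-0.002,-0.012,0,0],[0.012,-0.002,-0.012,0,0],[0.012,-0.002,-0.012,0,0],[0.012,-0.002,-0.012,0,0],[0.012,-0.002,-0.012,0,0],[0.012,-0.002,-0.012,0,0],[0.012,-0.002,-0.012,0,0],[0.012,-0.002,-0.012,0,0]])

```text
clock: 6.93
position: [0.6127, 0.1042, 0.0695]
ee_rot: [0.539, 0.458, -0.538, 0.458]
ft_force: [-0.1, 0.7, 0.4]
grip_width: 0.142
```

Emit:
step_arm(increments=[[0.012,-0.002,-0.012,0,0],[0.012,-0.002,-0.012,0,0],[0.012,-0.002,-0.012,0,0],[0.012,-0.002,-0.012,0,0],[0.012,-0.002,-0.012,0,0],[0.012,-0.002,-0.009,0,0],[0.012,-0.001,-0.005,0,0],[0.012,0,0,0,0]])

```text
clock: 7.6
position: [0.5996, 0.0296, 0.0693]
ee_rot: [-0.539, -0.458, 0.539, -0.458]
ft_force: [0.6, -0.2, 0.2]
grip_width: 0.14
```

```bash
python3 -c "
from meas import *
side()"
```

```text
t 7.6 TCP [0.5996 0.0296 0.0693] board [62.2  6.8] head -11.603712187582488 F [ 0.6 -0.2  0.2]
0.87 [276. 140.] 356 board [  61. -232.] circ [  56.3 -228. ] 0.0198 z 0.006 [131.5  79.5  52. ]
0.6 [288. 178.] 282 board [ 118. -210.] circ [ 113.5 -205.7] 0.0178 z 0.006 [ 71.   99.5 170.5]
0.57 [267. 309.] 167 board [214. -59.] circ [216.  -59.2] 0.0163 z 0.011 [130. 116. 106.]
0.57 [228. 383.] 244 board [237.  93.] circ [240.3  91.9] 0.0207 z 0.006 [233.5 187.5  74.5]
```

```bash
python3 -c "
from meas import *
t=state();p=camera('side');P=cloud(p)
for c,r,a in washers(p,P): print(c.round(4),r,a,'board',(toB(t,c)*1e3).round(1))
save({'color':cv2.resize(p['color'][140:310,120:400],None,fx=2.5,fy=2.5)},'s4')"
```

```text
t 7.7 TCP [0.5998 0.0315 0.0692] board [60.2  7. ] head -11.49517438151372 F [ 1.1  0.2 -0.1]
[0.555  0.1744] 0.020855717360973358 105 board [-84.4 -32.1]
[0.5034 0.1029] 0.021867699921131134 139 board [-14.9 -86.5]
[0.596  0.0032] 0.029379408806562424 177 board [88.4  2.1]
```

View pics/s4.png

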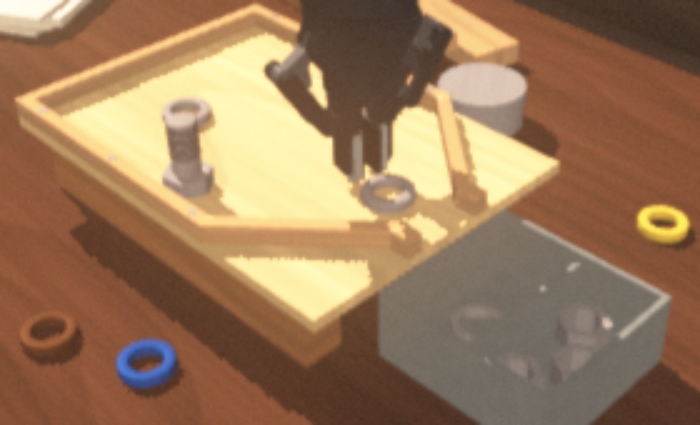

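Emit:
step_arm(increments=[[0.012,-0.0023,-0.002,0,0.067],[0.012,-0.0023,-0.002,0,0.067],[0.012,-0.0023,-0.002,0,0.067],[0.012,0.0003,-0.007,0,0],[0.012,0.0003,-0.007,0,0],[0.012,0.0003,-0.007,0,0],[0.012,0.0003,-0.007,0,0],[0.012,0.0003,-0.007,0,0],[0.012,0.0003,-0.007,0,0],[0.012,0.0003,-0.007,0,0],[0.012,0.0003,-0.007,0,0],[0.012,0.0003,-0.007,0,0]])

```text
clock: 8.75
position: [0.5958, -0.0384, 0.0694]
ee_rot: [0.49, 0.51, -0.49, 0.51]
ft_force: [0.0, -0.1, 0.6]
grip_width: 0.14
```

Emit:
step_arm(increments=[[0.012,0,-0.005,0,0],[0.012,0,0,0,0]])

```text
clock: 8.92
position: [0.5956, -0.0445, 0.0694]
ee_rot: [0.49, 0.509, -0.491, 0.51]
ft_force: [-0.3, 0.4, 1.3]
grip_width: 0.141
```

```bash
python3 -c "
from meas import *
t=state();p=camera('side');P=cloud(p)
for c,r,a in washers(p,P): print(c.round(4),r,a,'board',(toB(t,c)*1e3).round(1))
save({'color':cv2.resize(p['color'][140:310,120:400],None,fx=2.5,fy=2.5)},'s5')"
```

```text
t 8.92 TCP [ 0.5956 -0.0445  0.0694] board [136.   -0.2] head -0.08704847975278085 F [-0.3  0.4  1.3]
[0.6703 0.1071] 0.02451660856604576 121 board [-12.5  80.4]
[0.5041 0.1013] 0.020811479538679123 147 board [-13.3 -85.8]
```

View pics/s5.png

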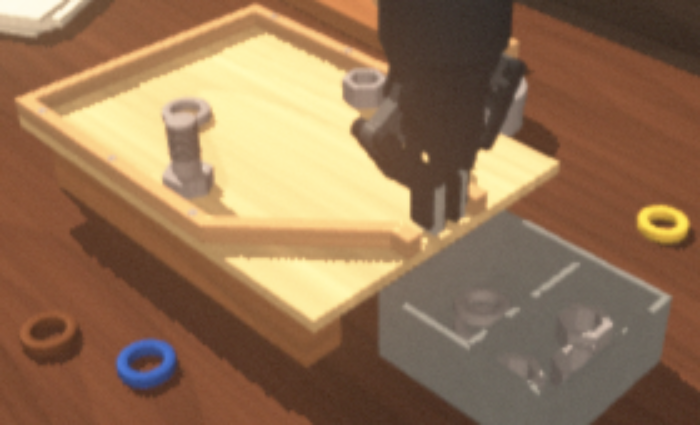

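Emit:
step_arm(increments=[[0.012,0,0,0.035,0],[0.012,-0.0055,0.0326,0.005,0.0184],[0.012,-0.0055,0.0326,0,0.0184],[0.012,-0.0055,0.0326,0,0.0184],[0.012,-0.0055,0.0326,0,0.0184],[0.012,-0.0055,0.0326,0,0.0184],[0.012,-0.0055,0.0326,0,0.0184],[0.012,-0.0055,0.0326,0,0.0184],[0.012,-0.0055,0.0326,0,0.0184],[0.012,0,0,0,0],[0.012,0,0,0,0],[0.012,0,0,0,0]])

```text
clock: 9.97
position: [0.5516, 0.2178, 0.1092]
ee_rot: [0.451, 0.544, -0.451, 0.545]
ft_force: [0.8, -0.4, -0.0]
grip_width: 0.138
```

```bash
python3 -c "
from meas import *
t=state();p=camera('side');P=cloud(p)
for c,r,a in washers(p,P): print(c.round(4),r,a,'board',(toB(t,c)*1e3).round(1))
p=camera('wrist');P=cloud(p)
for c,r,a in washers(p,P): print(c.round(4),r,a,'board',(toB(t,c)*1e3).round(1))"
```

```text
t 9.97 TCP [0.5516 0.2178 0.1092] board [-127.8  -33.7] head 8.457888107199608 F [ 0.8 -0.4 -0. ]
[0.5563 0.1762] 0.020584003999829292 111 board [-86.  -30.7]
[0.5041 0.0992] 0.021686283871531487 140 board [-11.2 -85.9]
[0.5566 0.1939] 0.00956572126597166 404 board [-103.8  -29.7]
[0.5601 0.1713] 0.010518662631511688 422 board [-81.1 -27.1]
```

Emit:
step_arm(increments=[[0.012,0,0,-0.03,0],[0.012,0,0,-0.01,0],[0.012,0,0,0,0],[0.012,0.0023,-0.012,0,0],[0.012,0.0023,-0.012,0,0],[0.012,0.0023,-0.012,0,0],[0.012,0.0023,-0.012,0,0],[0.012,0.0023,-0.012,0,0],[0.012,0.0023,-0.012,0,0],[0.012,0.0023,-0.012,0,0],[0.012,0.0023,-0.012,0,0],[0.012,0.0023,-0.012,0,0]])

```text
clock: 11.07
position: [0.5726, 0.1089, 0.0694]
ee_rot: [0.451, 0.545, -0.451, 0.545]
ft_force: [0.4, 0.3, 0.9]
grip_width: 0.142
```

Emit:
step_arm(increments=[[0.012,0.0023,-0.012,0,0],[0.012,0.0023,-0.012,0,0],[0.012,0.0023,-0.012,0,0],[0.012,0.0023,-0.012,0,0],[0.012,0.0023,-0.012,0,0],[0.012,0.002,-0.01,0,0],[0.012,0.001,-0.005,0,0],[0.012,0,0,0,0]])

```text
clock: 11.73
position: [0.5871, 0.0333, 0.0693]
ee_rot: [0.451, 0.544, -0.452, 0.544]
ft_force: [-0.8, 0.2, -0.4]
grip_width: 0.143
```

```bash
python3 -c "
from meas import *
t=state();p=camera('side');P=cloud(p)
for c,r,a in washers(p,P): print(c.round(4),r,a,'board',(toB(t,c)*1e3).round(1))
save({'color':cv2.resize(p['color'][140:310,120:400],None,fx=2.5,fy=2.5)},'s6')"
```

```text
t 11.73 TCP [0.5871 0.0333 0.0693] board [58.  -5.6] head 8.334115023344907 F [-0.8  0.2 -0.4]
[0.5052 0.1023] 0.022376054897904396 143 board [-14.3 -84.7]
[ 0.5898 -0.0014] 0.021764099597930908 180 board [92.7 -4.3]
```

View pics/s6.png

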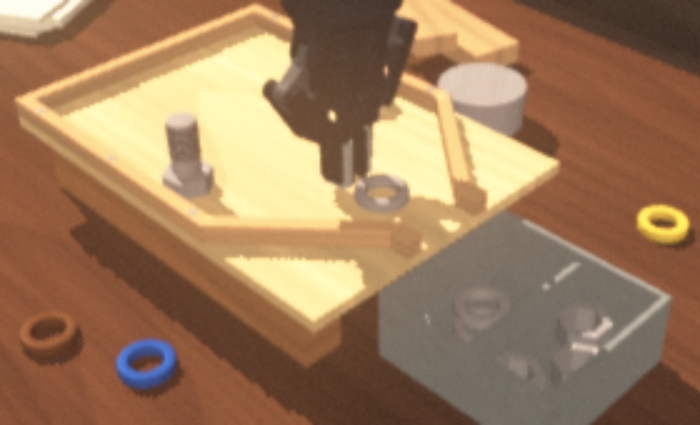

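Emit:
step_arm(increments=[[0.012,0.0015,-0.002,0,-0.048],[0.012,0.0015,-0.002,0,-0.048],[0.012,0.0015,-0.002,0,-0.048],[0.012,0.0003,-0.007,0,0],[0.012,0.0003,-0.007,0,0],[0.012,0.0003,-0.007,0,0],[0.012,0.0003,-0.007,0,0],[0.012,0.0003,-0.007,0,0],[0.012,0.0003,-0.007,0,0],[0.012,0.0003,-0.007,0,0],[0.012,0.0003,-0.007,0,0],[0.012,0.0003,-0.007,0,0]])

```text
clock: 12.78
position: [0.5942, -0.0346, 0.0694]
ee_rot: [0.489, 0.511, -0.489, 0.511]
ft_force: [-0.6, 0.6, 0.7]
grip_width: 0.14
```

Emit:
step_arm(increments=[[0.012,0.0003,-0.007,0,0],[0.012,0,0,0,0],[0.012,0,0,0,0]])

```text
clock: 13.03
position: [0.5944, -0.0414, 0.0693]
ee_rot: [0.489, 0.51, -0.489, 0.51]
ft_force: [-0.3, -0.1, -0.0]
grip_width: 0.144
```

Emit:
step_arm(increments=[[0.012,0,0,0.03,0],[0.012,0,0,0.03,0],[0.012,0,0.02,0.03,0],[0.012,-0.01,0.035,0.01,0],[0.012,-0.01,0.035,0.01,0],[0.012,-0.01,0.035,0,0],[0.012,-0.01,0.035,0,0],[0.012,-0.01,0.035,0,0],[0.012,-0.01,0.035,0,0],[0.012,-0.01,0.035,0,0],[0.012,-0.01,0.035,0,0],[0.012,0,0,0,0]])

```text
clock: 14.03
position: [0.5104, 0.2683, 0.1791]
ee_rot: [0.487, 0.515, -0.486, 0.512]
ft_force: [-0.3, 1.3, -0.5]
grip_width: 0.138
```

```bash
python3 -c "
from meas import *
t=state();p=camera('side');q=camera('top')
a=cv2.resize(p['color'][140:310,200:400],None,fx=2,fy=2); b=cv2.resize(q['color'][60:320,80:390],None,fx=1.25,fy=1.3077)
save({'color':cv2.hconcat([a,b])},'s7')"
```

```text
t 14.03 TCP [0.5104 0.2683 0.1791] board [-179.9  -72.9] head 0.8359829149430311 F [-0.3  1.3 -0.5]
```

View pics/s7.png

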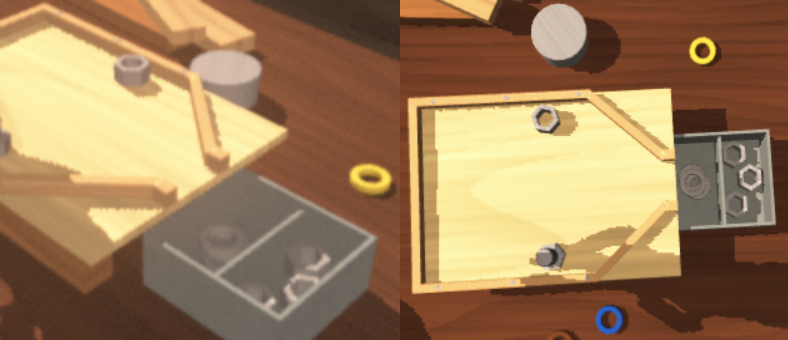

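The board is clear of washers, and the washers sit stacked in the near compartment, at about (693,180) in the right panel. The nut, bolt and tin look unmoved, and the arm is clear.

Emit:
step_arm(increments=[[0.012,0,0,0.01,0],[0.012,0,0,0,0],[0.012,0,0,0,0],[0.012,0,0,0,0]])

```text
clock: 14.47
position: [0.5149, 0.2582, 0.1897]
ee_rot: [0.49, 0.51, -0.489, 0.51]
ft_force: [-0.3, -0.2, -1.0]
grip_width: 0.137
```

```bash
python3 -c "
from meas import *
state(); print(ticket.hand_in())"
```

```text
t 14.47 TCP [0.5149 0.2582 0.1897] board [-169.7  -68.8] head 0.10625689888274792 F [-0.3 -0.2 -1. ]
the job is handed in; nothing more can be done
None
```

I pushed the three steel washers flat along the board, one at a time, and each dropped through the gap before I started the next. I used both fingertips held about 12 mm apart as the pusher, rather than a single fingertip, because that keeps a washer centred. The job was handed in at 14.5 s.

- **Last pictures (top and side):** no washers are left on the board, and the washers lie stacked in the near compartment. The stack overlaps, so I did not count three separately. After the first two drops I saw the washer in the box. The third I infer from the empty board and the pictures taken after its push.
- **Things to leave alone:** the nut, bolt, tin and yellow and blue washers look unmoved in that last picture. The brown one is only partly in view there, but it was in place in the earlier pictures.
- **Forces and arm:** the force readings were at most about 2 N, and the arm was clear of everything at the end.
- **Check that failed:** the trained network missed the second washer in front of the gap once. I placed it from the picture and the depth data instead.

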